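# Build a sieve column on a sieve shaker

### The job

Build the sieve column on the shaker for a sieve analysis: press the catch pan fully down between the shaker's two spring jaws, then set the fine sieve on the pan, the coarse sieve on the fine one and the lid on top, each upright with its spigot seated in the rim below. Let go of everything and leave the film carton and the round tin where they are.

Things in the scene. Friction and masses are not known exactly. Their poses are not given: they have to be found in the camera images.
- seat (a point): Centre of the flat top of the sieve shaker, 24 mm above the bench; z up, x from jaw to jaw. The shaker is a fixed grey block 112 mm (x) by 64 mm (y). Black blocks behind the jaws reach 54 mm out along x and 13 mm above the top; the y sides are open, so have one finger on each y side when pressing the pan in. Seated, the pan's underside lies on the flat top.
- jaw_gap (a point): Point 25 mm above seat, midway between the tops of the two steel spring jaws on the x sides (26 mm wide). They rest 49 mm apart, flaring to about 60 mm at the top; the pan pushes each 2.5 mm outward (4 N sideways each). Seating the pan takes about 6 to 12 N downward, more than the pan's weight. The jaws centre it along x only and then hold it by friction.
- pan_center (a point): Catch pan: open aluminium cup with plain closed floor, 54 mm outside diameter, 47 mm bore, 40 mm high; the lowest 10 mm taper to 44 mm at the foot. No spigot. This point is on its axis half-way up, 20 mm above the underside; z up. About 0.15 kg. Grip the outside of the wall near the rim.
- fine_sieve_center (a point): Fine sieve: the lower aluminium sieve, 41 mm high in all, wall 54 mm outside, bore 47 mm, floor of close wire (3.6 mm pitch). Point: on the axis, 20.5 mm above the foot; z up. About 0.09 kg. The lowest 7 mm are a chamfered spigot, 43 mm diameter, that drops into the rim beneath until the shoulder lies on it. Grip the wall near the rim, fingertips above the shoulder.
- coarse_sieve_center (a point): Coarse sieve: the taller aluminium sieve, 57 mm high in all, wall 54 mm outside, bore 47 mm, floor of wide wire (11.5 mm pitch). Point: on the axis, 28.5 mm above the foot; z up. About 0.11 kg. The lowest 7 mm are a chamfered spigot, 43 mm diameter, that drops into the rim beneath until the shoulder lies on it. Grip the wall near the rim.
- lid_center (a point): Lid: aluminium disc 54 mm in diameter with an upright black knob, 46 mm high in all. Point: on the axis, 23 mm above the foot; z up. The knob is 20 mm in diameter, from 12 to 46 mm above the foot: grip it with the fingertips above the disc. About 0.07 kg. The lowest 7 mm are a chamfered spigot, 43 mm diameter, that drops into the rim beneath until the disc lies on it.
- film_box_center (a point): Green and white carton, 57 x 101 x 53 mm, a loose bystander. This point is its centre, 26 mm above the bench.
- septa_tin_center (a point): Round red and white tin, 64 mm in diameter, 28 mm high, a loose bystander. This point is its centre, 14 mm above the bench.
Not all that is in view belongs to the job. What is shaped like the part that bears fine_sieve_center but purple, turquoise or yellow is not meant.

How it is judged:
By the outcome, as a careful person would: the job done as asked, in the order asked, and still so for the second after the job is handed in, with the robot touching nothing.
It also fails if it takes over 112 s, if anything falls off the work surface, if the arm or the gripper's body presses on something with over 40 N, if the wrist force passes 120 N, or if a joint passes its speed limit or range.

### The arm

A 6-joint arm with a two-finger parallel gripper is mounted at the origin on a cart in front of the work surface, level with it; the furniture and walls round the work are solid. World frame = base frame: x ahead of the robot, y to its left, z up, the work surface at z = 0. Lengths are in m, angles in rad, forces in N, time in s.
With the tool pointing down it reaches from about 0.275 to 0.875 m from the base axis. Payload 12.5 kg.
Tool frame: the origin (TCP) lies on the centre line of the jaws, within the pads' length; the fingertips stand r.finger_overhang ahead of it and the grasp point (between the pads) lies 3 mm ahead of it (r.finger_overhang is the distance from the TCP to the fingertips, in m); z points along the fingers, y is the line along which they close (so a half turn about z gives the same grasp; the last joint's range is limited). The gripper opens to 85 mm and grips with 20 to 120 N. Pads are 22 mm wide; open, the fingers measure 114 mm over their backs; the gripper's body (76 mm by 85 mm) begins 54 mm behind the grasp point. The pads swing forward as they close: fully open they stand 13 mm farther back than shut.
Start: joints at [1.191, 0.351, 1.652, -0, 1.139, -0.085], TCP at [0.16, 0.526, 0.253] pointing down, gripper open.
Joint ranges: [-2.75, 2.75], [-0.79, 2.1], [0.01, 2.65], [-1.57, 4.71], [0.07, 3.14], [-2.87, 2.87]. Speed limits (rad/s): [2.22, 2.22, 2.79, 3.14, 3.14, 3.14].

### API

Orientations are given as a unit quaternion [x, y, z, w].
In Python, from cell import r, optics gives the robot as it stands. The module is installed in compiled form; this text tells all that it offers. Calls block until the motion is done:
- r.move_to(position, orientation): joint-space move of the TCP to a pose.
- r.move_linear(position, rot=None, vel=0.15): straight line of the TCP; rot=None keeps the orientation; vel is the mean speed in m/s.
- r.set_joints(angles): joint-space move.
- r.set_gripper(opening, squeeze=None): opening from 0.0 (shut) to 1.0 (fully open); squeeze is the grip in N (None keeps the last); returns when the fingers have stopped.
- r.sleep(seconds).
- r.inverse_kinematics(position, orientation): joint angles nearest the present ones, or None.
- optics.get_image(name): name is "side" or "top" or "wrist"; returns a dict with "pixels" (384x512x3 uint8, red, green, blue), "depth" (384x512 float32, m along the optical axis (not along the pixel's ray), 0 where there is no reading), "fx", "fy", "cx", "cy" (pixels), "camera_from_world" (4x4, takes a point from world to camera coordinates); the wrist camera has in their place "mount" (4x4, takes a point from camera to tool coordinates, whose origin is the TCP and whose axes are the flange's). Camera axes: x right, y down, z forward; pixel columns grow to the right and rows downward; lengths in m; the calibration is good to about 2 mm. A picture is of the moment at which its call begins: read the wrist's pose just before it.
A pose or a line that the arm cannot do raises r.PlanningError and nothing moves.
- r.hand_in(): hands the job in; it is judged then, once.
Readings, each from a call of its own:
- r.current_t(): time.
- r.current_q(): joint angles.
- r.current_qvel(): joint speeds.
- r.current_effort(): joint torques, N m.
- r.current_tool_pos(): TCP position.
- r.current_ee_rot(): TCP orientation.
- r.current_contact_force(): force on the tool from outside, world axes, zero at the start.
- r.current_torque(): the same for the moment, N m.
- r.current_opening(): opening from 0.0 (shut) to 1.0 (fully open).
- r.current_finger_force(): force on a finger pad.
Only numpy, scipy, OpenCV 4.12 (cv2) and the standard library are available. Lean on these libraries where they do the work, as an engineer would, in place of code of your own. Each camera call takes 0.05 s, during which the arm holds its last target. There are 200 camera calls.

## Working session

There is one attempt and no reset: what is moved stays moved. The work goes in short steps, each a Python script; the robot and the scene stay as the last script left them, time stands still between calls to the robot, and variables do not carry over. Pictures are saved under pics/ and viewed, at most 14 in all, crops included, and the job is handed in when it is done.

```bash
mkdir -p pics; python3 - <<'E'
from cell import r, optics
import cv2, numpy as np
print(r.current_t(), r.finger_overhang, r.current_ee_rot())
for n in ("top","side"):
    im=optics.get_image(n); cv2.imwrite(f"pics/{n}0.png",im["pixels"][:,:,::-1]); np.savez(f"{n}0.npz",**im)
    print(n,im["fx"],im["cx"],im["cy"],np.linalg.inv(im["camera_from_world"]).round(3).tolist())
E
```

```text
0.0 0.022 [ 1.46877087e-01  9.89154597e-01 -5.34719292e-04 -1.38822785e-04]
top 445.5206982917922 262.1467924932226 200.53527849735343 [[-0.022, -0.998, 0.056, 0.47], [-1.0, 0.024, 0.018, -0.06], [-0.019, -0.055, -0.998, 1.232], [0.0, 0.0, 0.0, 1.0]]
side 490.17090499929236 261.29057956738836 185.66899359720784 [[-0.987, -0.072, 0.147, 0.306], [-0.162, 0.536, -0.828, 1.186], [-0.019, -0.841, -0.541, 0.857], [0.0, 0.0, 0.0, 1.0]]
```

View pics/top0.png

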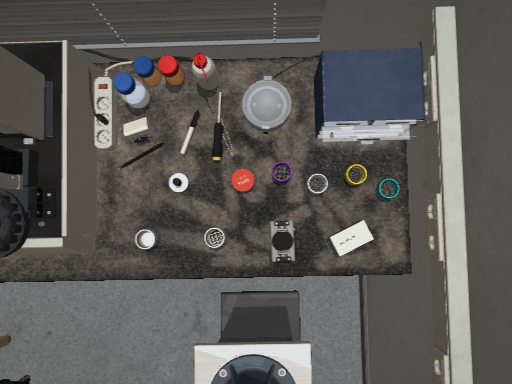

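View pics/side0.png

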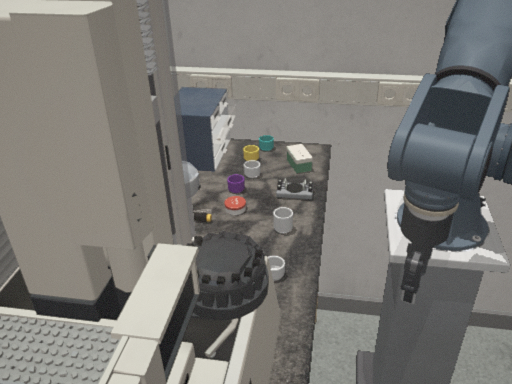

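```bash
cat > h.py <<'E'
import numpy as np, cv2
def world(im, T=None):
    """HxWx3 world points from depth; T = world_from_camera"""
    if T is None: T=np.linalg.inv(im["camera_from_world"])
    d=im["depth"]; v,u=np.indices(d.shape)
    P=np.stack([(u-im["cx"])/im["fx"]*d,(v-im["cy"])/im["fy"]*d,d],-1)
    return P@T[:3,:3].T+T[:3,3]
E
python3 - <<'E'
from h import *
im=dict(np.load("top0.npz")); P=world(im); z=P[...,2]
print("bench z",np.median(z[200:220,330:400]), "noise",np.std(z[200:220,330:400]))
for n,(u,v) in dict(pan=(146,240),coarse=(214,238),lid=(179,183),fine=(317,183),shaker=(283,241),box=(352,238),tin=(243,180)).items():
    w=26; sl=np.s_[v-w:v+w,u-w:u+w]; m=((z[sl]>.012)&(z[sl]<.12)&(im["depth"][sl]>0)).astype(np.uint8)
    k,l,s,c=cv2.connectedComponentsWithStats(m); i=l[w,w] or 1+np.argmax(s[1:,4]); q=P[sl][l==i]
    top=np.percentile(q[:,2],97); t=q[q[:,2]>top-.006]
    rc=cv2.minAreaRect(q[:,:2].astype(np.float32))
    print(n,"ztop",top.round(4),"circ",[np.round(x,4) for x in cv2.minEnclosingCircle(t[:,:2].astype(np.float32))],"rect",np.round(rc[0],4),np.round(rc[1],4),round(rc[2],1),len(q))
c=im["pixels"][150:280,110:410,::-1]; 
cv2.imwrite("pics/crop.png",cv2.resize(c,(800,347),interpolation=cv2.INTER_CUBIC))
E
```

```text
bench z 0.001203654900209239 noise 0.08687684036863408
pan ztop 0.0444 circ [array([0.4408, 0.2774]), np.float64(0.027)] rect [0.4421 0.2778] [0.0546 0.0511] 87.9 185
coarse ztop 0.0611 circ [array([0.4415, 0.0889]), np.float64(0.0267)] rect [0.4411 0.088 ] [0.0518 0.0502] 88.9 158
lid ztop 0.0496 circ [array([0.5938, 0.1907]), np.float64(0.0101)] rect [0.5936 0.1917] [0.052  0.0493] 37.8 194
fine ztop 0.0139 circ [array([ 0.5827, -0.1898]), np.float64(0.0001)] rect [ 0.5827 -0.1898] [0. 0.] 0.0 1
shaker ztop 0.048 circ [array([ 0.4289, -0.092 ]), np.float64(0.0525)] rect [ 0.4281 -0.0927] [0.1118 0.0676] 1.7 990
box ztop 0.0577 circ [array([ 0.4332, -0.2718]), np.float64(0.0568)] rect [ 0.4325 -0.2722] [0.0572 0.1015] 25.4 901
tin ztop 0.032 circ [array([0.5956, 0.0128]), np.float64(0.0317)] rect [0.5961 0.0121] [0.06   0.0631] 88.8 430
```

View pics/crop.png

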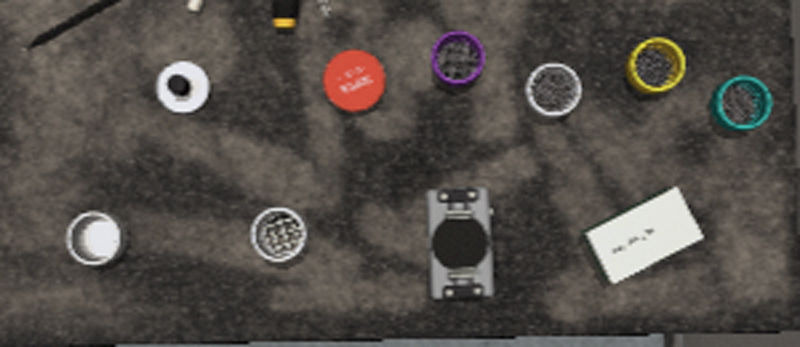

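```bash
cat >> h.py <<'E'
from cell import r, optics
from scipy.spatial.transform import Rotation as R
from scipy.optimize import least_squares
DOWN=[0,1,0,0]
def wrist(name=None):
    p=np.array(r.current_tool_pos()); q=r.current_ee_rot(); im=optics.get_image("wrist")
    T=np.eye(4); T[:3,:3]=R.from_quat(q).as_matrix(); T[:3,3]=p
    if name: cv2.imwrite(f"pics/{name}.png",im["pixels"][:,:,::-1])
    return im, world(im,T@im["mount"])
def rim(P,guess,ztop,rad=.027,tol=.006):
    """circle centre of outer edge of everything near height ztop within 45 mm of guess"""
    d=np.hypot(P[...,0]-guess[0],P[...,1]-guess[1])
    m=((abs(P[...,2]-ztop)<tol)&(d<.045)).astype(np.uint8)
    k,l,s,c=cv2.connectedComponentsWithStats(m); m=(l==1+np.argmax(s[1:,4])).astype(np.uint8)
    cs,_=cv2.findContours(m,cv2.RETR_EXTERNAL,cv2.CHAIN_APPROX_NONE)
    c=max(cs,key=len)[:,0]; q=P[c[:,1],c[:,0]]
    f=least_squares(lambda a:np.hypot(q[:,0]-a[0],q[:,1]-a[1])-a[2],[*guess,rad],loss="soft_l1",f_scale=.001)
    return f.x, np.median(P[m>0][:,2]), len(q)
E
python3 - <<'E'
from h import *
r.move_to([.441,.277,.23],DOWN)
im,P=wrist("w1"); print(im["mount"].round(3).tolist(),im["fx"])
try: print(rim(P,(.441,.277),.041))
except Exception as e: print(e)
print(r.current_t(), r.current_q())
E
```

```text
[[0.0, -0.965, -0.263, 0.067], [1.0, 0.0, -0.0, -0.001], [0.0, -0.263, 0.965, -0.12], [0.0, 0.0, 0.0, 1.0]] 288.35353920411717
(array([0.44103836, 0.27863675, 0.02621044]), np.float64(0.03955887720814322), 134)
1.5583 [ 4.72995354e-01  3.24550053e-01  1.75175925e+00  1.76898386e-04
  1.06520062e+00 -1.09870879e+00]
```

View pics/w1.png

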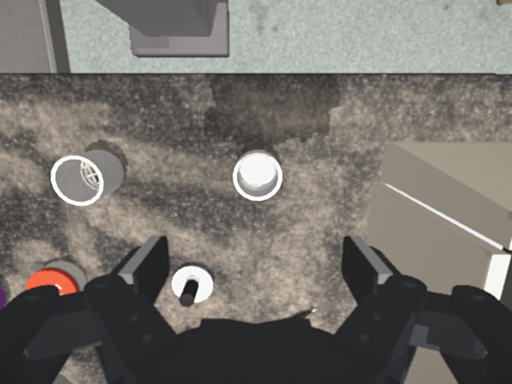

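```bash
python3 - <<'E'
from h import *
import json
ob=dict(coarse=((.441,.088),.057,.027),lid=((.5936,.191),.0115,.027),fine=((.585,-.185),.041,.027))
for n,(g,z,rad) in ob.items():
    for k in range(2):
        r.move_to([*g,z+.19],DOWN); im,P=wrist("w_"+n)
        f,zz,N=rim(P,g,z,rad); print(n,f.round(4),zz.round(4),N); g=tuple(f[:2])
    if n=="lid": print("knob",rim(P,g,.046,.01,.006))
r.move_to([.428,-.0925,.25],DOWN); im,P=wrist("w_sh"); np.savez("sh.npz",P=P,pix=im["pixels"])
d=np.hypot(P[...,0]-.428,P[...,1]+.0925)
for lo in (.015,):
    m=((P[...,2]>lo)&(P[...,2]<.06)&(d<.08)); q=P[m]
    print(cv2.minAreaRect(q[:,:2].astype(np.float32)))
m=(abs(P[...,2]-.024)<.005)&(d<.08); print(cv2.minAreaRect(P[m][:,:2].astype(np.float32)),np.median(P[m][:,2]))
t=P[(P[...,2]>.043)&(P[...,2]<.06)&(d<.05)]; print(len(t),[ (t[s].mean(0).round(4),t[s].min(0).round(4),t[s].max(0).round(4)) for s in (t[:,0]>.428,t[:,0]<.428)])
print(r.current_t())
E
```

```text
coarse [0.4416 0.0899 0.0262] 0.0564 135
coarse [0.4416 0.0899 0.0263] 0.0565 135
lid [0.5945 0.1923 0.0262] 0.0118 137
lid [0.5945 0.1921 0.0263] 0.0118 134
knob (array([0.59425456, 0.19220927, 0.00932469]), np.float64(0.04563244775273356), 54)
fine [ 0.5803 -0.1878  0.0263] 0.0405 136
fine [ 0.5802 -0.1879  0.0262] 0.0404 136
((0.42763054370880127, -0.09300389885902405), (0.11038917303085327, 0.06808947771787643), 1.6898235082626343)
((0.42761871218681335, -0.09293696284294128), (0.11030394583940506, 0.06780843436717987), 1.5927765369415283) 0.02382790703641019
243 [(array([ 0.4581, -0.0898,  0.0471]), array([ 0.4544, -0.1019,  0.043 ]), array([ 0.4618, -0.0771,  0.0504])), (array([ 0.3976, -0.0912,  0.0478]), array([ 0.3952, -0.1038,  0.0435]), array([ 0.4014, -0.079 ,  0.0506]))]
6.375
```

View pics/w_sh.png

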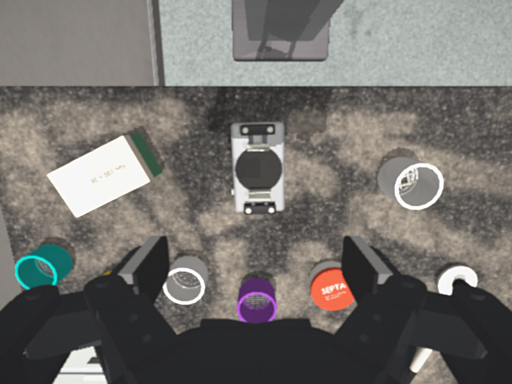

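```bash
cat >> h.py <<'E'
def pick(xy,z,squeeze=60,lift=.17):
    r.move_to([*xy,z+.10],DOWN); r.move_linear([*xy,z],vel=.1)
    r.set_gripper(0.,squeeze); print("open",r.current_opening(),"ff",r.current_finger_force(),"tcp",np.round(r.current_tool_pos(),4))
    r.move_linear([*xy,lift],vel=.15); print("F",np.round(r.current_contact_force(),2))
def fz(): return r.current_contact_force()[2]
E
python3 - <<'E'
from h import *
s=(.4278,-.0907); zg=.044
pick((.4410,.2786),zg,80)
r.move_to([*s,zg+.08],DOWN)
f0=fz(); print("f0",f0)
r.move_linear([*s,zg+.024+.022],vel=.08); print("pre",fz())
for dz in (.014,.010,.007,.004,.002,0,-.001,-.002):
    r.move_linear([*s,zg+.024+dz],vel=.03); F=r.current_contact_force(); print(dz,np.round(F,1),np.round(r.current_tool_pos(),4))
    if F[2]-f0>40: break
wrist("seat1"); print(r.current_t())
E
```

```text
open 0.595511845370741 ff 82.98151862545637 tcp [0.4413 0.2788 0.045 ]
F [ 0.64  0.39 -1.48]
f0 -1.6973349258438113
pre -1.5193403989040117
0.014 [ 0.1  0.7 -1. ] [ 0.4277 -0.0907  0.0819]
0.01 [ 0.7 -1.4 -1.6] [ 0.4279 -0.0908  0.078 ]
0.007 [ 0.6 -1.3 -1.3] [ 0.4278 -0.0908  0.0749]
0.004 [ 0.7 -2.7 -4.1] [ 0.4276 -0.0908  0.0718]
0.002 [ 0.8 -1.6 -2.3] [ 0.4277 -0.0907  0.0699]
0 [-6.5 -0.  22.4] [ 0.428  -0.0907  0.069 ]
-0.001 [-11.4   1.3  42.6] [ 0.4281 -0.0907  0.0689]
14.35
```

View pics/seat1.png

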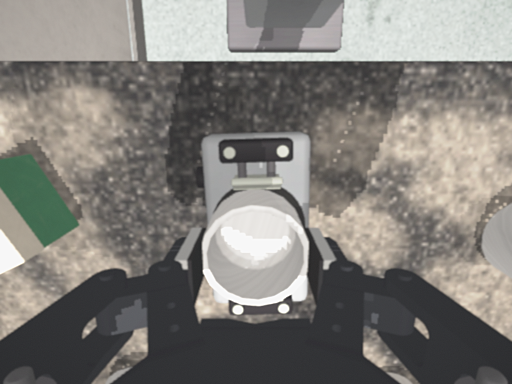

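```bash
python3 - <<'E'
from h import *
s=(.4278,-.0907)
r.set_gripper(1.0); r.move_linear([*s,.064+.19],vel=.2); im,P=wrist("seat2")
f,zz,N=rim(P,s,.064,tol=.008); print(f,zz,N)
d=np.hypot(P[...,0]-f[0],P[...,1]-f[1]); m=(abs(P[...,2]-zz)<.008)&(d<.03)&(d>.023); q=P[m]
A=np.c_[q[:,:2]-f[:2],np.ones(len(q))]; print("plane",np.linalg.lstsq(A,q[:,2],rcond=None)[0])
c=im["pixels"][100:260,160:360,::-1]; cv2.imwrite("pics/seat2c.png",cv2.resize(c,(800,640)[:1]+(600,)))
print(r.current_t())
E
```

```text
[ 0.42785184 -0.09191992  0.02627107] 0.06361099068075454 135
plane [-0.01307294 -0.0029004   0.06293342]
15.925
```

View pics/seat2c.png

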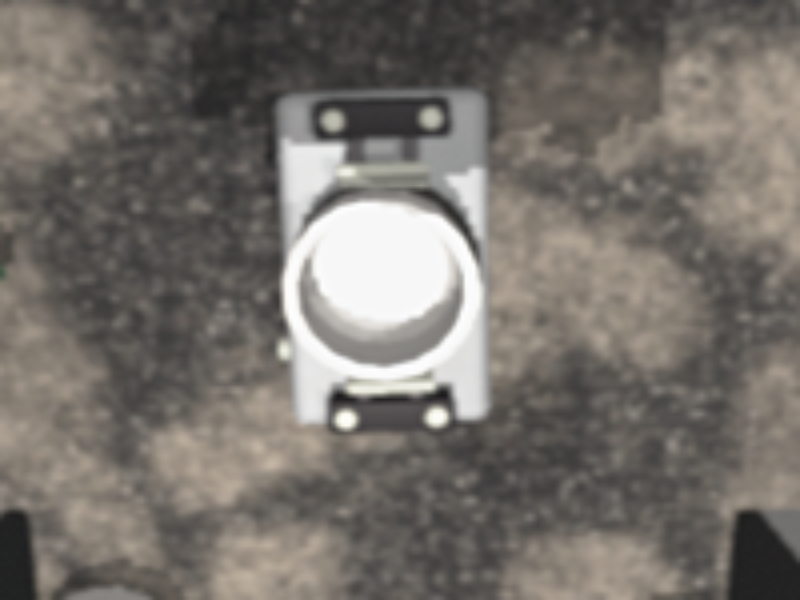

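```bash
cat >> h.py <<'E'
def place(s,zt,h=.03):
    """descend to TCP height zt (seated) watching the force, then report"""
    r.move_to([*s,zt+h],DOWN); r.sleep(.2); f0=r.current_contact_force()
    r.move_linear([*s,zt+.010],vel=.08)
    for dz in (.008,.006,.004,.002,.001,0,-.001,-.002):
        r.move_linear([*s,zt+dz],vel=.03); F=np.array(r.current_contact_force())-f0
        if max(abs(F))>2: print(dz,F.round(1),np.round(r.current_tool_pos(),4))
        if F[2]>12: break
E
python3 - <<'E'
from h import *
pick((.5802,-.1875),.045,40,.17)
place((.4278,-.0911),.045+.057)
im,P=wrist("f1"); print(r.current_t())
E
```

```text
open 0.6079774034490163 ff 41.76687324419618 tcp [ 0.5805 -0.1876  0.0459]
F [-0.09 -0.28 -0.85]
0 [-3.8  1.6 14.2] [ 0.4281 -0.0911  0.1028]
22.25
```

View pics/f1.png

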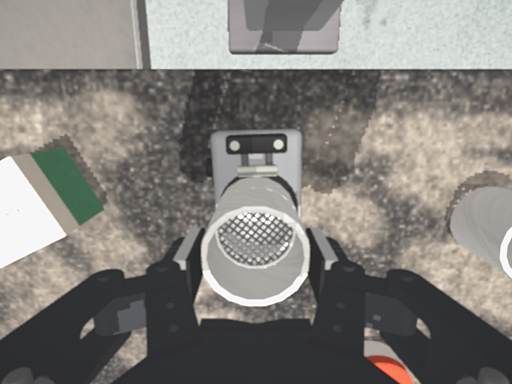

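```bash
python3 - <<'E'
from h import *
s=(.4278,-.0911)
r.set_gripper(1.0); r.move_linear([*s,.098+.19],vel=.2); im,P=wrist()
f,zz,N=rim(P,s,.098,tol=.008); print("fine rim",f,zz,N)
assert abs(zz-.0975)<.0025
s=(f[0],-.0911)
pick((.4416,.0895),.061,40,.22)
place(s,.061+.091)
im,P=wrist("c1")
r.set_gripper(1.0); r.move_linear([*s,.148+.19],vel=.2); im,P=wrist()
f,zz,N=rim(P,s,.148,tol=.008); print("coarse rim",f,zz,N); print(r.current_t())
E
```

```text
fine rim [ 0.4279153  -0.09234835  0.02626087] 0.09731308399787572 137
open 0.6208025238748278 ff 40.12554109096527 tcp [0.4422 0.0896 0.0618]
F [-0.19 -1.05 -0.92]
0.001 [-0.6  0.3  2.6] [ 0.428  -0.0911  0.1531]
0 [-2.2  0.7 12. ] [ 0.4285 -0.0914  0.1528]
coarse rim [ 0.42807687 -0.09135273  0.02629092] 0.14740546215484218 135
31.95
```

View pics/c1.png

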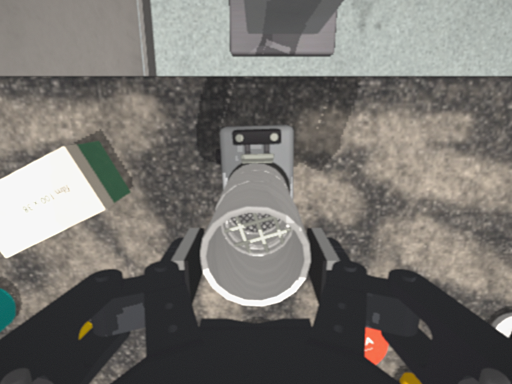

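```bash
python3 - <<'E'
from h import *
s=(.4280,-.0910)
pick((.5945,.1918),.040,30,.25)
place(s,.040+.141)
r.set_gripper(1.0); r.sleep(.3); r.move_linear([*s,.33],vel=.2); im,P=wrist("l1")
print("disc",rim(P,s,.153,tol=.008)); print("knob",rim(P,s,.187,.01))
d=np.hypot(P[...,0]-s[0],P[...,1]-s[1]); q=P[(abs(P[...,2]-.153)<.006)&(d<.025)]
print("plane",np.linalg.lstsq(np.c_[q[:,:2]-s,np.ones(len(q))],q[:,2],rcond=None)[0])
im=optics.get_image("side"); cv2.imwrite("pics/side1.png",cv2.resize(im["pixels"][120:300,180:380,::-1],(660,594)))
print(r.current_t())
E
```

```text
open 0.22365809843681578 ff 29.265108704566956 tcp [0.5946 0.1918 0.0402]
F [ 0.43  0.13 -0.96]
-0.001 [-3.3  0.5 14.4] [ 0.4286 -0.0912  0.181 ]
disc (array([ 0.42796266, -0.09194875,  0.02637777]), np.float64(0.1527448872199082), 141)
knob (array([ 0.42788696, -0.09223453,  0.00937667]), np.float64(0.18658639522245019), 57)
plane [-0.00183637 -0.00118316  0.15282384]
42.25
```

View pics/side1.png

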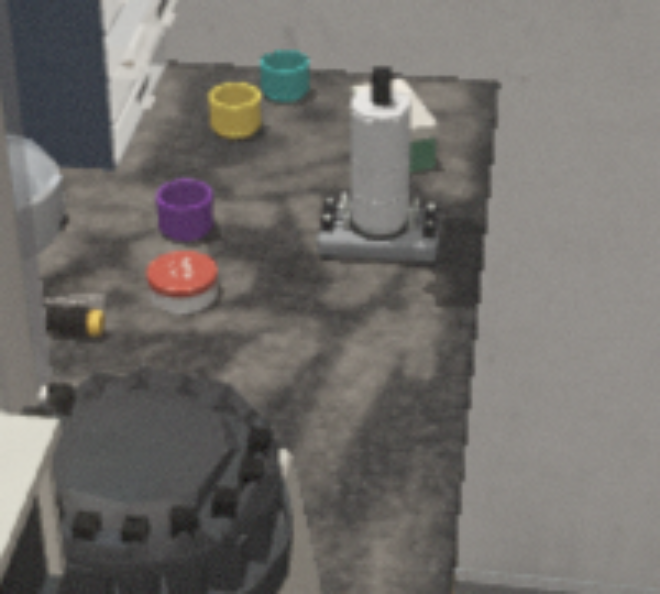

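View pics/l1.png

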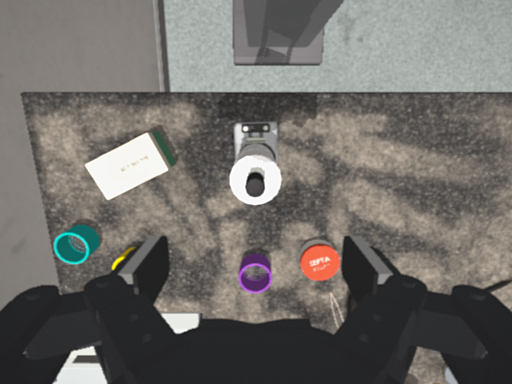

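The side view crop shows a straight column from (380,235) up to the knob at (382,85). In the wrist view the lid is level at (255,180), and the carton and tin haven't moved. The heights match a fully seated stack.

```bash
python3 -c "
from cell import r
print(r.hand_in())"
```

```text
the job is handed in; nothing more can be done
None
```

The sieve column is built and handed in after about 42 s of robot time: pan, fine sieve, coarse sieve and lid are all seated upright on the shaker, the gripper is clear, and the carton and tin were not touched.

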